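# Mount the tube wheel and lock it with a hairpin clip

## Task

Put the tube wheel on the spindle of the mixer stand, hub up, so that it sits fully down on the shoulder, and let go of it. Then lock it with the hairpin clip: slide the clip's straight leg through the cross hole of the spindle, lying flat just over the hub, until the sprung leg snaps round the spindle and hugs it. Leave the jar, the bottle, the timer and the tape roll near the stand where they are.

Things in the scene. Friction and masses are not known exactly. Their poses are not given: they have to be found in the camera images.
- spindle_shoulder (a point): Centre of the flat shoulder of the fixed mixer stand, on the spindle's axis, 40 mm above the worktop; the wheel's underside rests here. Below it: a grey column 48 mm across on a round flange 110 mm across, 12 mm high. Above it: a round upright steel spindle 28 mm thick, its top 107 mm above the worktop, the top 6 mm tapered to 18 mm.
- spindle_hole (a point): Centre of the cross hole in that spindle, on its axis, 90.5 mm above the worktop. x runs along the hole (level), z up. The hole is 14 mm wide and goes right through, so the clip may come from either end (the end nearer the robot is easier). With the wheel seated, the hub's top face is 6.5 mm below this point.
- wheel_mid (a point): Middle of the loose aluminium tube wheel (300 g), on its axis, 22 mm above its underside, z up. Disc 120 mm across, 10 mm thick, with eight dark tube seats; on it a hub 54 mm across, its top 22 mm above this point; bore 33 mm right through. The same all round. Lies flat, hub up; grip it across the hub, 5 to 14 mm above this point (the disc's top is 12 mm below it).
- clip_grip (a point): Centre of the grey ribbed grip block of the loose steel hairpin clip (80 g): 32 mm long (x), 34 mm wide (y), 24 mm high (z), to be pinched across its width. The clip lies flat on the worktop, this point 12 mm above it. x points along the straight leg to its tip, y to the side of the sprung leg, z up. Both legs leave the block's front end at its underside.
- clip_seat (a point): Point on the axis of the clip's straight leg (7 mm wire), 50 mm ahead of clip_grip in x, 6 mm to its -y side, 8.5 mm below it; same axes. When the clip is home it lies at the middle of the spindle hole. The sprung leg (6 mm wire) runs beside the straight one on the +y side at the same height: a round hump beside this point, then a nose, then a flared end 50 mm ahead of this point.
- clip_tip (a point): Tapered tip of the clip's straight leg, 62 mm ahead of clip_seat in x; same axes.
- clip_spring (a joint): Angle of the sprung leg: 0 at rest, up to 0.45 rad spread away from the straight leg (1.3 N m/rad). It rises to about 0.1 to 0.25 while the nose rides over the spindle (about 3 to 10 N of push along the leg) and falls back to nearly 0 when the hump has snapped round the spindle. Pushing several mm too far spreads it again. Let go when home, the clip may sag by about 0.2 rad, which is fine.
- sample_jar: Bystander: white sample jar with a blue cap, 48 mm across, 72 mm high; origin in the middle of its underside. Leave it alone.
- reagent_bottle: Bystander: brown reagent bottle with a black cap, 49 mm across, 105 mm high; origin in the middle of its underside. Leave it alone.
- bench_timer: Bystander: small white timer lying flat, 66 x 62 x 21 mm; origin in the middle of its underside. Leave it alone.
- tape_ring: Bystander: roll of paper tape lying flat, 72 mm across, 19 mm high; origin in the middle of its underside. Leave it alone.
Mind the look-alikes: they are no part of the job. There is more than one size of the part that bears spindle_shoulder; the job needs the larger.

How it is judged:
By the outcome, as a careful person would: the job done as asked, in the order asked, and still so for the second after the job is handed in, with the robot touching nothing.
It also fails if it takes over 51 s, if anything falls off the work surface, if the arm or the gripper's body presses on something with over 40 N, if the wrist force passes 120 N, or if a joint passes its speed limit or range.

## Robot

A 6-joint arm with a two-finger parallel gripper is mounted at the origin on a cart in front of the work surface, level with it; the furniture and walls round the work are solid. World frame = base frame: x ahead of the robot, y to its left, z up, the work surface at z = 0. Lengths are in mm, angles in rad, forces in N, time in s.
With the tool pointing down it reaches from about 350 to 975 mm from the base axis. Payload 17.4 kg.
Tool frame: the origin (TCP) lies at the very end of the fingers, on their centre line; the grasp point (between the pads) lies 19 mm behind it; z points along the fingers, y is the direction in which the jaws open and shut (so a half turn about z gives the same grasp; the last joint's range is limited). The gripper opens to 85 mm and grips with 20 to 120 N. Pads are 22 mm wide; open, the fingers measure 114 mm over their backs; the gripper's body (76 mm by 85 mm) begins 54 mm behind the grasp point. The pads swing forward as they close: fully open they stand 13 mm farther back than shut.
Start: joints at [-1.234, 0.116, 1.442, -0, 1.584, -0.038], TCP at [247.1, -628.151, 231.303] pointing down, gripper open.
Joint ranges: [-2.83, 2.83], [-0.83, 2.19], [0.07, 2.5], [-1.14, 4.28], [0.01, 3], [-2.97, 2.97]. Speed limits (rad/s): [1.89, 1.89, 2.22, 3.14, 3.14, 3.14].

## Interface

Orientations are given as a 3x3 rotation matrix whose columns are the frame's x, y, z axes.
In Python, from cell import env gives the robot as it stands. Calls block until the motion is done:
- env.move_to(position, orientation): joint-space move of the TCP to a pose.
- env.line_to(position, ori=None, speed=150): straight line of the TCP; ori=None keeps the orientation; speed is the mean speed in mm/s.
- env.move_j(angles): joint-space move.
- env.command_gripper(opening, effort=None): finger opening in mm; effort is the grip in N (None keeps the last); returns when the fingers have stopped.
- env.dwell(seconds).
- env.inverse_kinematics(position, orientation): joint angles nearest the present ones, or None.
- env.capture(name): name is "side" or "top" or "wrist"; returns a dict with "color" (384x512x3 uint8, red, green, blue), "depth" (384x512 float32, mm along the optical axis (not along the pixel's ray), 0 where there is no reading), "vertical_fov" (degrees; the focal length in pixels is half the picture's height over the tangent of half this angle, whatever the lens; pixels are square), "cx", "cy" (the principal point, pixels), "extrinsics" (4x4, takes a point from world to camera coordinates); the wrist camera has in their place "hand_eye" (4x4, takes a point from camera to tool coordinates, whose origin is the TCP and whose axes are the flange's). Camera axes: x right, y down, z forward; pixel columns grow to the right and rows downward; lengths in mm; the calibration is good to about 2 mm. A picture is of the moment at which its call begins: read the wrist's pose just before it.
A pose or a line that the arm cannot do raises env.MotionError and nothing moves.
- env.hand_in(): hands the job in, once; it reports no verdict.
Readings, each from a call of its own:
- env.current_time_s(): time.
- env.current_q(): joint angles.
- env.current_dq(): joint speeds.
- env.current_joint_efforts(): joint torques, N m.
- env.current_ee_pos(): TCP position.
- env.current_tool_rot(): TCP orientation.
- env.current_contact_force(): force on the tool from outside, world axes, zero at the start.
- env.current_wrist_torque(): the same for the moment, N m.
- env.current_opening(): finger opening in mm.
Only numpy, scipy, OpenCV 4.12 (cv2) and the standard library are available. Lean on these libraries where they do the work, as an engineer would, in place of code of your own. Each camera call takes 0.05 s, during which the arm holds its last target.

## Working session

There is one attempt and no reset: what is moved stays moved. The work goes in short steps, each a Python script; the robot and the scene stay as the last script left them, time stands still between calls to the robot, and variables do not carry over. Pictures are saved under pics/ and viewed, and the job is handed in when it is done.

```bash
ls; mkdir -p pics
cat > h.py <<'E'
from cell import env
import numpy as np, cv2, pickle
def snap(name,tag):
    R=env.current_tool_rot();p=env.current_ee_pos()
    c=env.capture(name); c=dict(c); c['R']=np.array(R);c['p']=np.array(p)
    pickle.dump(c,open(f'{tag}.pkl','wb'))
    cv2.imwrite(f'pics/{tag}.png',c['color'][:,:,::-1])
    return c
def T(c):
    if 'hand_eye' in c:
        W=np.eye(4);W[:3,:3]=c['R'];W[:3,3]=c['p'];return W@np.array(c['hand_eye'])
    return np.linalg.inv(np.array(c['extrinsics']))
def f(c): return c['color'].shape[0]/2/np.tan(np.radians(c['vertical_fov'])/2)
def cloud(c):
    d=c['depth'];h,w=d.shape;v,u=np.mgrid[:h,:w];F=f(c)
    P=np.stack([(u-c['cx'])*d/F,(v-c['cy'])*d/F,d,np.ones_like(d)],-1)
    return (P@T(c).T)[...,:3]
def ray(c,u,v,z):
    M=T(c);F=f(c);d=M[:3,:3]@np.array([(u-c['cx'])/F,(v-c['cy'])/F,1]);o=M[:3,3]
    return o+d*(z-o[2])/d[2]
def load(t): return pickle.load(open(f'{t}.pkl','rb'))
E
python3 - <<'E'
from h import *
for n in ('top','side','wrist'):
    c=snap(n,n+'0');print(n,{k:np.round(v,3) for k,v in c.items() if k not in('color','depth')})
print(env.current_time_s())
E
```

```text
pics
top {'vertical_fov': np.float64(56.138), 'cx': np.float64(247.051), 'cy': np.float64(193.238), 'extrinsics': array([[-1.60000e-02, -1.00000e+00, -7.00000e-03,  2.80300e+02],
       [-9.84000e-01,  1.70000e-02, -1.77000e-01,  6.08236e+02],
       [ 1.77000e-01,  4.00000e-03, -9.84000e-01,  9.10197e+02],
       [ 0.00000e+00,  0.00000e+00,  0.00000e+00,  1.00000e+00]]), 'R': array([[ 0.931,  0.366, -0.   ],
       [ 0.366, -0.931,  0.001],
       [ 0.   , -0.001, -1.   ]]), 'p': array([ 247.024, -627.975,  230.594])}
side {'vertical_fov': np.float64(56.762), 'cx': np.float64(251.828), 'cy': np.float64(194.849), 'extrinsics': array([[ 9.73000e-01, -2.32000e-01, -1.60000e-02, -4.95424e+02],
       [-1.35000e-01, -5.07000e-01, -8.52000e-01,  2.68652e+02],
       [ 1.89000e-01,  8.30000e-01, -5.24000e-01,  5.75791e+02],
       [ 0.00000e+00,  0.00000e+00,  0.00000e+00,  1.00000e+00]]), 'R': array([[ 0.931,  0.366, -0.   ],
       [ 0.366, -0.931,  0.001],
       [ 0.   , -0.001, -1.   ]]), 'p': array([ 247.031, -627.984,  230.604])}
wrist {'vertical_fov': np.float64(66.123), 'cx': np.float64(256.008), 'cy': np.float64(187.857), 'hand_eye': array([[ 0.00000e+00, -9.57000e-01, -2.89000e-01,  7.38320e+01],
       [ 1.00000e+00, -0.00000e+00,  1.00000e-03,  6.57000e-01],
       [-1.00000e-03, -2.89000e-01,  9.57000e-01, -1.42604e+02],
       [ 0.00000e+00,  0.00000e+00,  0.00000e+00,  1.00000e+00]]), 'R': array([[ 0.931,  0.366, -0.   ],
       [ 0.366, -0.931,  0.001],
       [ 0.   , -0.001, -1.   ]]), 'p': array([ 247.037, -627.995,  230.62 ])}
0.15
```

View pics/top0.png

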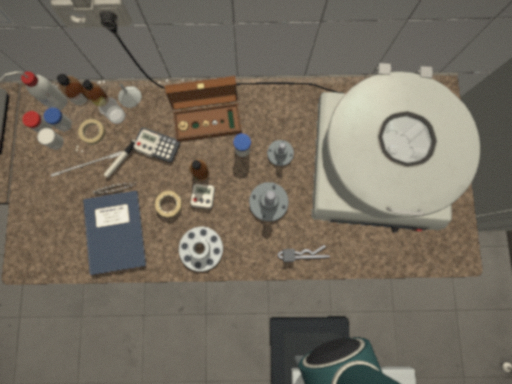

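View pics/side0.png

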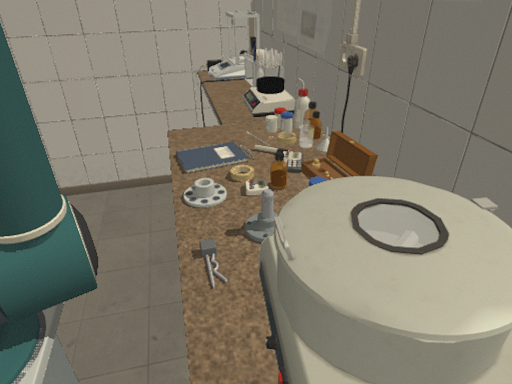

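Run:
```python
from h import *
c=load('top0')
for n,u,v,z in [('stand',269,202,12),('spindletop',268,192,107),('small',280,153,60),('wheelhub',201,248,44),('clipblock',288,256,24),('cliptip',329,257,3.5),('jar',243,143,72),('bottle',199,165,105),('timer',203,195,21),('tape',168,204,19)]:
    print(n,ray(c,u,v,z).round(0))
P=cloud(c)
for u,v in [(268,192),(201,240),(288,256),(280,148),(243,143),(330,200),(400,140),(320,150)]: print(u,v,P[v,u].round(0))
i=c['color'][130:290,140:350,::-1];cv2.imwrite('pics/tc.png',cv2.resize(i,None,fx=3.8,fy=3.8,interpolation=cv2.INTER_CUBIC)[:600])
```

```text
stand [595. 209.  12.]
spindletop [606. 217. 107.]
small [722. 179.  60.]
wheelhub [470. 394.  44.]
clipblock [445. 163.  24.]
cliptip [441.  49.   4.]
jar [748. 279.  72.]
bottle [680. 393. 105.]
timer [616. 393.  21.]
tape [593. 490.  19.]
268 192 [606. 217. 104.]
201 240 [491. 395.  43.]
288 256 [ 442.  266. 1005.]
280 148 [734. 179.  67.]
243 143 [748. 279.  71.]
330 200 [587.  54.  78.]
400 140 [704. -85. 207.]
320 150 [724.  72.  73.]
```

View pics/tc.png

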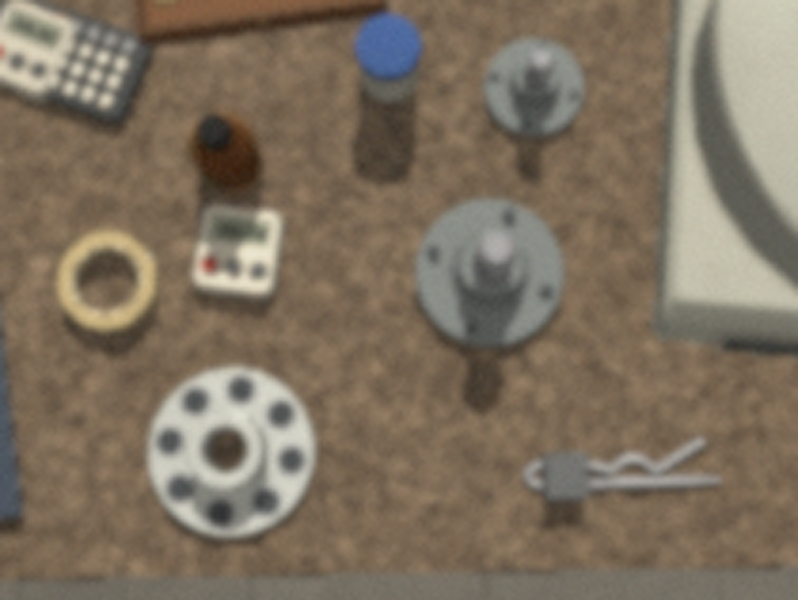

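Run:
```python
from h import *
a=np.radians(30)
z=np.array([np.sin(a),0,-np.cos(a)]);x=np.array([-np.cos(a),0,-np.sin(a)]);R=np.stack([x,np.cross(z,x),z],1)
for p in ([465,150,244],[480,170,250],[500,160,280]):
    q=env.inverse_kinematics(p,R);print(p,None if q is None else np.round(q,2))
    if q is not None:
        try: env.move_to(p,R)
        except env.MotionError as e: print(e);continue
        break
env.dwell(0.2)
c=snap('wrist','w1');print(env.current_time_s())
cv2.imwrite('pics/w1b.png',cv2.resize(cv2.rotate(c['color'][:,:,::-1],cv2.ROTATE_180),(800,600),interpolation=cv2.INTER_CUBIC))
```

```text
[465, 150, 244] [ 0.37 -0.64  2.1  -0.19  1.19 -1.18]
3.2333
```

View pics/w1b.png

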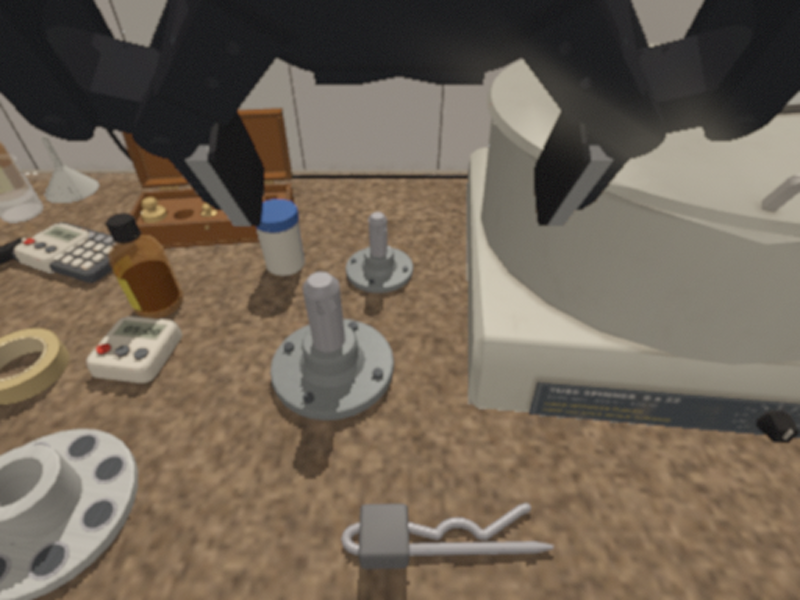

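Run:
```python
from h import *
c=load('w1');i=cv2.rotate(c['color'][:,:,::-1],cv2.ROTATE_180)[165:275,165:265]
s=load('side0')['color'][170:250,220:310,::-1]
A=cv2.resize(i,(400,440),interpolation=cv2.INTER_CUBIC);B=cv2.resize(s,(400,356),interpolation=cv2.INTER_CUBIC)
B=cv2.copyMakeBorder(B,0,84,0,0,0)
cv2.imwrite('pics/cr.png',cv2.convertScaleAbs(np.hstack([A,B]),alpha=1.3))
```

```text
(no output)
```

View pics/cr.png

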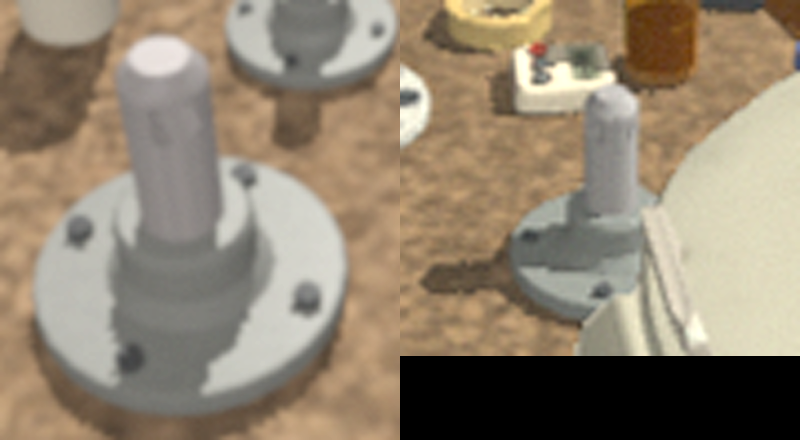

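Run:
```python
from h import *
a=np.radians(30)
z=np.array([np.sin(a),0,-np.cos(a)]);x=np.array([-np.cos(a),0,-np.sin(a)]);R=np.stack([x,np.cross(z,x),z],1)
env.move_to([590,217,149],R)
env.dwell(0.15)
c=snap('wrist','w2');print(env.current_time_s(),env.current_ee_pos())
cv2.imwrite('pics/w2b.png',cv2.resize(cv2.rotate(c['color'][:,:,::-1],cv2.ROTATE_180),(800,600),interpolation=cv2.INTER_CUBIC))
```

```text
4.15 [589.86182211 216.79738529 151.00932376]
```

View pics/w2b.png

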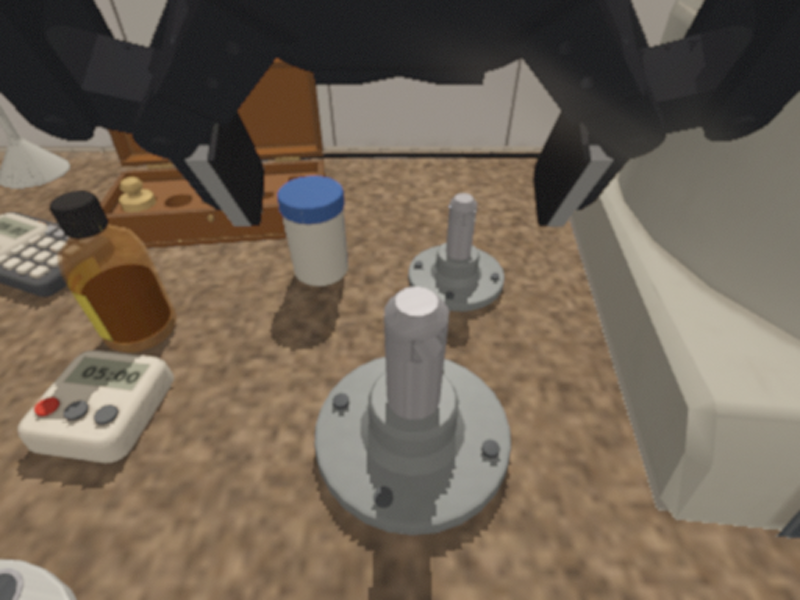

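```bash
cat > fit.py <<'E'
from h import *
from scipy.optimize import least_squares
def circ(P,r=None,vis=True):
    c0=P.mean(0)
    if r is None:
        s=least_squares(lambda p:np.hypot(*(P-p[:2]).T)-p[2],[*c0,20],loss='soft_l1');return s.x
    s=least_squares(lambda p:np.hypot(*(P-p[:2]).T)-r,c0,loss='soft_l1');return s.x
E
python3 - <<'E'
from fit import *
c=load('w2');P=cloud(c).reshape(-1,3);col=c['color'].reshape(-1,3)
near=np.hypot(P[:,0]-606,P[:,1]-217)<40
# cylinder front between 45 and 75
def f1(lo,hi,r):
    m=near&(P[:,2]>lo)&(P[:,2]<hi);Q=P[m]
    cam=T(c)[:3,3][:2]; d=np.array([604,217])-cam;d/=np.linalg.norm(d); n=np.array([-d[1],d[0]])
    s=least_squares(lambda p:np.hypot(*(Q[:,:2]-p).T)-r,np.array([604.,217]),loss='soft_l1')
    return s.x,m.sum(),np.std(s.fun)
print('free',f1(46,78,14)); print('col',f1(15,37,24))
t=near&(P[:,2]>103);print('top',P[t].mean(0),t.sum())
x0=f1(46,78,14)[0]
fl=(np.hypot(P[:,0]-606,P[:,1]-217)<60)&(abs(P[:,2]-12)<2);print('flange z',P[fl,2].mean(),P[fl].mean(0))
g=P[np.hypot(P[:,0]-500,P[:,1]-217)<40];print('table',np.median(g[:,2]))
# radial map
d=P[:,:2]-x0;r=np.hypot(*d.T);th=np.degrees(np.arctan2(d[:,1],d[:,0]))%360
print('cols z rows, radius')
for zz in range(102,74,-3):
    row=[]
    for tt in range(110,260,7):
        m=(r<17)&(abs(P[:,2]-zz)<1.5)&(abs(th-tt)<3.5);row.append(f'{np.median(r[m]):5.1f}' if m.any() else '  -  ')
    print(zz,' '.join(row))
i=cv2.rotate(c['color'][:,:,::-1],cv2.ROTATE_180)[180:275,235:300];j=cv2.resize(i,None,fx=6,fy=6,interpolation=cv2.INTER_CUBIC)
cv2.imwrite('pics/cr2.png',cv2.convertScaleAbs(j,alpha=1.6,beta=-60))
# wheel
for t in ('w1','top0'):
    c=load(t);P=cloud(c).reshape(-1,3);near=np.hypot(P[:,0]-470,P[:,1]-394)<75
    h=near&(abs(P[:,2]-44)<3);dsk=near&(abs(P[:,2]-10)<3.)
    for m,n in((h,'hub'),(dsk,'disc')):
        if m.sum()<10: print(t,n,'few');continue
        q=P[m];print(t,n,m.sum(),q.mean(0).round(1),cv2.minEnclosingCircle(q[:,:2].astype(np.float32)))
E
```

```text
free (array([597.39977654, 209.14021374]), np.int64(954), np.float64(0.3333716057221639))
col (array([597.08559593, 209.44638878]), np.int64(1312), np.float64(4.444239614905896))
top [594.34153267 209.24012554 105.95507664] 693
flange z 11.824713373522645 [584.72599762 212.98542524  11.82471337]
table 220.28696694771241
cols z rows, radius
102  12.4  12.4  12.8  13.0  12.2  12.5  12.6  12.3  13.2  12.6  12.6  12.6  12.4  12.3  12.0  12.3  12.8  11.8  12.3  12.5  12.3  12.4
99  13.9  13.8  13.8  13.6  14.2  13.7  13.7  13.5  13.7  13.7  13.7  13.6  13.5  13.5  13.5  13.7  13.9  13.5  13.3  13.7  13.7   -  
96  13.9  14.0  13.8  14.0  13.7  14.1  13.7  13.9  13.7  14.1  13.8  14.0  13.5   -    13.5   -    14.1  13.8  14.0  13.9  14.1   -  
93  14.0  13.9  13.9  14.0  14.0  14.3  13.9  14.0  13.5  13.9  13.4   -     -     -     -     -     -     -    13.8  14.0  14.0   -  
90  13.9  14.0  13.9  14.2  13.9  14.0  14.0  13.9  13.9  13.8   -     -     -     -     -     -     -     -    13.6  13.8  10.2  13.9
87  13.9  13.9  14.0  13.9  14.2  14.2  14.1  13.9  13.8  13.8  14.1  13.3   -    
[... 267 characters left out ...]
6  13.9  14.1  14.1  14.1  14.1  14.0  14.0   -    14.0
78   -    13.9  14.1  14.1  14.1  13.8  13.9  13.7  14.1  14.1  13.8  13.9  13.7  13.7  13.6  13.8  13.9  14.1  13.7  13.9  13.8  14.0
75  13.7  14.0  13.9  14.3  14.0  14.0  14.1  14.0  14.4  14.1  14.0  13.8  14.0  14.3  13.9  13.8  13.8  13.9  14.0   -    14.0   -  
w1 hub 858 [472.9 388.2  43.3] ((470.0228576660156, 397.83709716796875), 27.147336959838867)
w1 disc 4497 [465.4 373.2   9.9] ((469.99224853515625, 398.7095642089844), 60.45936584472656)
top0 hub 178 [469.4 399.6  43.4] ((469.24774169921875, 399.7166748046875), 26.76594352722168)
top0 disc 996 [469.2 398.2   9.8] ((469.5728759765625, 399.6313171386719), 59.68461608886719)
```

View pics/cr2.png

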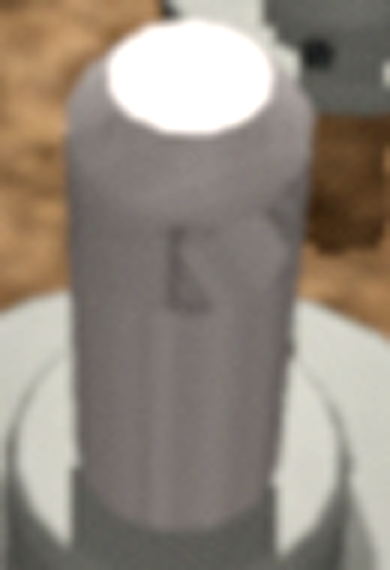

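Run:
```python
from fit import *
c=load('w2');P=cloud(c).reshape(-1,3);x0=np.array([597.4,209.15])
d=P[:,:2]-x0;r=np.hypot(*d.T);th=np.degrees(np.arctan2(d[:,1],d[:,0]))%360
for zz in (86,88,90,92,94,96):
    m=(abs(P[:,2]-zz)<1)&(r<17)&(r>13.4)&(th>140)&(th<275);t=np.sort(th[m]);g=np.diff(t);k=np.argmax(g);print(zz,t[k],t[k+1])
m=(r<12.8)&(P[:,2]>85.5)&(P[:,2]<96)
Q=d[m];print(m.sum());print(np.c_[Q,P[m,2]][:25].round(1))
vx=cv2.fitLine(Q.astype(np.float32),cv2.DIST_HUBER,0,.01,.01).ravel();print(vx,np.degrees(np.arctan2(vx[1],vx[0])))
c=load('w1');P=cloud(c);n=(P[...,0]>400)&(P[...,0]<490)&(P[...,1]>10)&(P[...,1]<220)&(P[...,2]<40)
m=n&(P[...,2]>18);q=P[m][:,:2].astype(np.float32);print('table',np.median(P[n][:,2]));print('blk',m.sum(),cv2.minAreaRect(q),P[m].mean(0))
# mask lighter/gray pixels
col=c['color'].astype(int);gray=(abs(col[...,0]-col[...,2])<14)
L=n&(P[...,2]>2.5)&(P[...,2]<12)
i=cv2.rotate((c['color'][:,:,::-1]*1),cv2.ROTATE_180)
mm=cv2.rotate((L*255).astype(np.uint8),cv2.ROTATE_180)
A=i[300:384,200:370];B=cv2.cvtColor(mm[300:384,200:370],cv2.COLOR_GRAY2BGR)
cv2.imwrite('pics/cl.png',cv2.resize(np.vstack([A,B]),None,fx=3.5,fy=3.5,interpolation=cv2.INTER_CUBIC))
print(env.current_ee_pos(),env.current_time_s())
```

```text
86 183.9623853063455 223.941390791044
88 175.72769083053635 228.49184152157744
90 173.16372101660895 234.86502686689914
92 172.67211452222116 235.29847357084458
94 183.21615814212095 234.73191087093102
96 185.76225790623994 221.1231836581246
38
[[-11.5   0.3  85.7]
 [-12.2   1.   86.4]
 [-10.7   0.9  85.8]
 [ -7.9 -10.1  85.6]
 [ -7.3 -10.1  86. ]
 [ -7.   -8.8  85.6]
 [ -7.3  -8.1  85.9]
 [ -6.7 -10.1  86.4]
 [ -6.5  -9.5  86.2]
 [ -6.3 -10.1  86.9]
 [ -6.4  -9.4  87.1]
 [ -5.1  -8.9  85.6]
 [ -5.1  -7.5  85.6]
 [ -6.6 -10.7  88.3]
 [ -6.5 -10.   88.1]
 [ -5.   -9.5  86.6]
 [ -4.8  -8.9  86.3]
 [ -4.5  -7.5  85.9]
 [ -5.8 -10.7  88.4]
 [ -5.1 -10.1  87.7]
 [ -4.4  -9.5  86.8]
 [ -4.1  -8.9  86.6]
 [ -3.8  -8.2  86.2]
 [ -4.2  -7.5  86.7]
 [ -5.1 -10.1  88.7]]
[ 0.59238726 -0.8056534  -5.3509393  -8.163887  ] -53.6734
table -0.9346791092171998
blk 1134 ((447.22705078125, 159.30516052246094), (33.53728103637695, 32.08500671386719), 0.8965981602668762) [445.75727488 159.19089297  23.33173815]
[589.86182211 216.79738529 151.00932376] 4.15
```

View pics/cl.png

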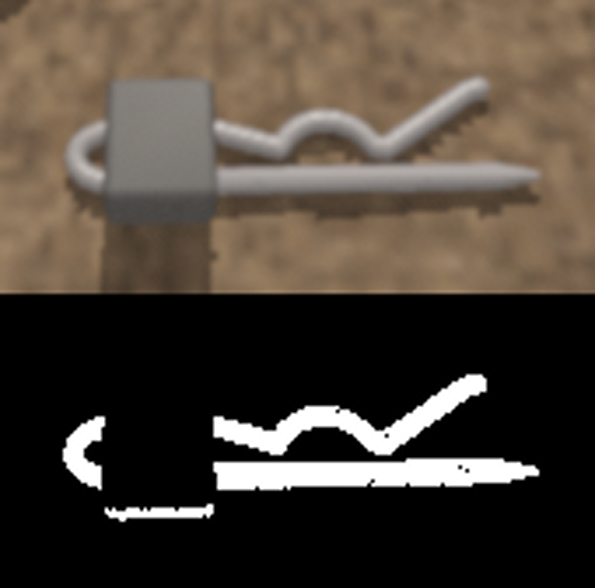

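Run:
```python
from fit import *
c=load('w1');P=cloud(c);Q=P.reshape(-1,3)
m=(Q[:,2]>3)&(Q[:,2]<12)&(Q[:,1]<140)&(Q[:,1]>30)&(Q[:,0]>430)&(Q[:,0]<450)
# straight-leg: exclude sprung
q=Q[m]
for k in range(4):
    a=np.polyfit(q[:,1],q[:,0],1); res=q[:,0]-np.polyval(a,q[:,1]); q=q[abs(res)<(8,6,4.5,4.5)[k]]
print(a,np.polyval(a,[160,130,50]),'tip y',q[:,1].min(),len(q),'yaw',np.degrees(np.arctan2(-1,-a[0])))
n=(Q[:,2]>21)&(abs(Q[:,0]-447)<25)&(abs(Q[:,1]-160)<25);print(cv2.minAreaRect(Q[n][:,:2].astype(np.float32)),Q[n].mean(0))
```

```text
[-1.7161409e-02  4.4383056e+02] [441.08473467 441.59957694 442.97248966] tip y 47.676709946060114 626 yaw -89.01682020765678
((447.2919006347656, 159.30812072753906), (33.524993896484375, 31.735668182373047), 1.308349609375) [446.42390928 159.28622772  23.52144726]
```

```bash
cat >> h.py <<'E'
def Rd(deg):
    a=np.radians(deg);x=np.array([np.cos(a),np.sin(a),0]);z=np.array([0,0,-1.]);return np.stack([x,np.cross(z,x),z],1)
S=np.array([597.4,209.15]); W=np.array([470,398.8]); CG=np.array([447.1,159.4]); HY=24.
E
python3 - <<'E'
from h import *
def s(p,psi):
    q=env.inverse_kinematics(p,Rd(psi));return None if q is None else np.round(q,2)
for psi in (-60,-30,0,30,60,120,180): print(psi,s([*W,14],psi),s([*W,150],psi),s([*S,200],psi),s([*S,54],psi))
for psi in (-89,91): print(psi,s([*CG,3],psi),s([*CG,150],psi))
u=np.array([np.cos(np.radians(HY)),np.sin(np.radians(HY))]);y=np.array([-u[1],u[0]])
G=S-50*u+6*y;print(G)
for psi in (24,204): print(psi,s([*(G-95*u),85],psi),s([*G,85],psi))
E
```

```text
-60 None None [ 0.3   0.04  1.58 -0.    1.53  2.91] [ 0.3   0.13  1.72 -0.    1.29  2.91]
-30 [ 0.66  0.13  1.79 -0.    1.22  2.76] [ 0.66  0.02  1.67 -0.    1.45  2.76] [ 0.3   0.04  1.58 -0.    1.53  2.39] [ 0.3   0.13  1.72 -0.    1.29  2.39]
0 [ 0.66  0.13  1.79 -0.    1.22  2.23] [ 0.66  0.02  1.67 -0.    1.45  2.23] [ 0.3   0.04  1.58 -0.    1.53  1.87] [ 0.3   0.13  1.72 -0.    1.29  1.87]
30 [ 0.66  0.13  1.79 -0.    1.22  1.71] [ 0.66  0.02  1.67 -0.    1.45  1.71] [ 0.3   0.04  1.58 -0.    1.53  1.34] [ 0.3   0.13  1.72 -0.    1.29  1.34]
60 [ 0.66  0.13  1.79 -0.    1.22  1.19] [ 0.66  0.02  1.67 -0.    1.45  1.19] [ 0.3   0.04  1.58 -0.    1.53  0.82] [ 0.3   0.13  1.72 -0.    1.29  0.82]
120 [ 0.66  0.13  1.79 -0.    1.22  0.14] [ 0.66  0.02  1.67 -0.    1.45  0.14] [ 0.3   0.04  1.58 -0.    1.53 -0.23] [ 0.3   0.13  1.72 -0.    1.29 -0.23]
180 [ 0.66  0.13  1.79 -0.    1.22 -0.91] [ 0.66  0.02  1.67 -0.    1.45 -0.91] [ 0.3   0.04  1.58 -0.    1.53 -1.27] [ 0.3   0.13  1.72 -0.    1.29 -1.27]
-89 [ 0.29 -0.17  2.1  -0.    1.2  -2.87] [ 0.29 -0.3   1.96 -0.    1.48 -2.87]
91 [ 0.29 -0.17  2.1  -0.    1.2   0.27] [ 0.29 -0.3   1.96 -0.    1.48  0.27]
[549.28230726 194.29444059]
24 [ 0.27 -0.22  2.01 -0.    1.36  1.42] [ 0.3  -0.01  1.81 -0.    1.34  1.45]
204 [ 0.27 -0.22  2.01 -0.    1.36 -1.72] [ 0.3  -0.01  1.81 -0.    1.34 -1.69]
```

Run:
```python
from h import *
R=Rd(180)
p=env.current_ee_pos(); 
env.line_to([540,230,190],speed=300)
env.move_to([*W,90],R);print(env.current_time_s(),env.current_ee_pos())
env.line_to([*W,15],speed=150);print(env.current_time_s(),env.current_ee_pos(),env.current_contact_force())
env.command_gripper(50,40);print(env.current_time_s(),env.current_opening(),env.current_ee_pos(),env.current_contact_force())
c=snap('wrist','w3')
```

```text
5.35 [470.61838418 397.97048188  89.87161428]
6.0 [470.53846664 398.76877035  16.18226747] [ 0.6161201  -0.48709478  0.26731275]
6.425 52.844255328445044 [470.48482633 399.20821702  16.43974942] [-2.37818014 -1.5416113   8.70217192]
```

View pics/w3.png

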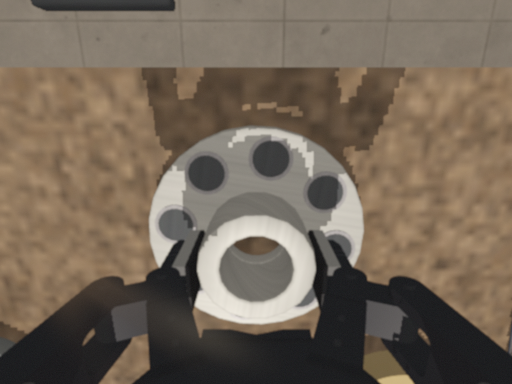

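Run:
```python
from fit import *
c=load('w3');P=cloud(c).reshape(-1,3);n=(np.hypot(P[:,0]-470,P[:,1]-399)<70)
h=n&(abs(P[:,2]-44)<2.5)&(c['color'].reshape(-1,3).min(1)>110)
print(h.sum(),P[h].mean(0),cv2.minEnclosingCircle(P[h][:,:2].astype(np.float32)))
d=n&(abs(P[:,2]-10)<2.5);print(cv2.minEnclosingCircle(P[d][:,:2].astype(np.float32)),c['p'])
env.command_gripper(40,60);print(env.current_opening(),env.current_contact_force())
p=env.current_ee_pos();print(p)
env.line_to([470,399,150],speed=200)
env.dwell(.1);print(env.current_time_s(),env.current_ee_pos(),env.current_opening(),env.current_contact_force())
c=snap('wrist','w4');p=c['p']
P=cloud(c).reshape(-1,3)-[0,0,p[2]-16];n=(np.hypot(P[:,0]-470,P[:,1]-399)<70)
h=n&(abs(P[:,2]-44)<2.5)&(c['color'].reshape(-1,3).min(1)>110)
print(h.sum(),P[h].mean(0),cv2.minEnclosingCircle(P[h][:,:2].astype(np.float32)))
q=P[h];A=np.c_[q[:,:2]-q[:,:2].mean(0),np.ones(len(q))];print('tilt',np.linalg.lstsq(A,q[:,2],rcond=None)[0])
d=n&(abs(P[:,2]-10)<2.5);print(cv2.minEnclosingCircle(P[d][:,:2].astype(np.float32)))
```

```text
5970 [467.95417031 398.61796409  43.83509902] ((463.83209228515625, 398.86871337890625), 40.05182647705078)
((470.0668640136719, 398.59686279296875), 60.02862548828125) [470.48482633 399.20821702  16.43974942]
52.35203013707304 [-1.60766382 -1.57738322 10.37985216]
[470.4999443  399.22424897  16.59207723]
7.6167 [469.45887077 398.58395282 148.03022071] 52.1933085746307 [-0.38498655 -0.19916572 -3.8822311 ]
5805 [467.16627393 398.1504868   43.22222652] ((463.6802978515625, 397.9722900390625), 40.20323181152344)
tilt [-2.87696750e-03 -2.99828966e-03  4.32222265e+01]
((468.95391845703125, 398.1092529296875), 59.89868927001953)
```

View pics/w4.png

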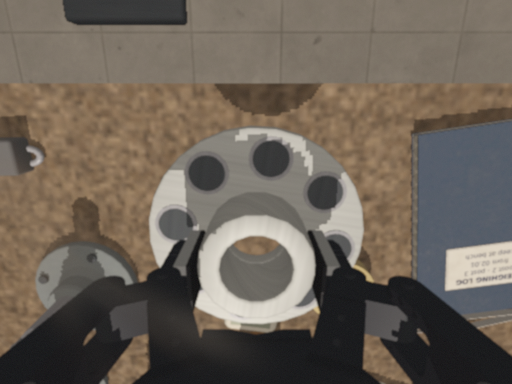

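Run:
```python
from fit import *
t=np.array([*(S+[0.5,0.5]),150.])
env.line_to(t,speed=250);env.dwell(.15);p=np.array(env.current_ee_pos());print(p)
e=t-p;e[2]=0
env.line_to(t+e-[0,0,10],speed=60);env.dwell(.15);print(env.current_ee_pos(),env.current_time_s(),env.current_contact_force())
c=snap('wrist','w5')
```

```text
[597.32810857 210.70311174 150.04205048]
[598.51361314 208.63630289 140.11640712] 9.35 [-0.24981188 -0.27041972 -3.14584546]
```

View pics/w5.png

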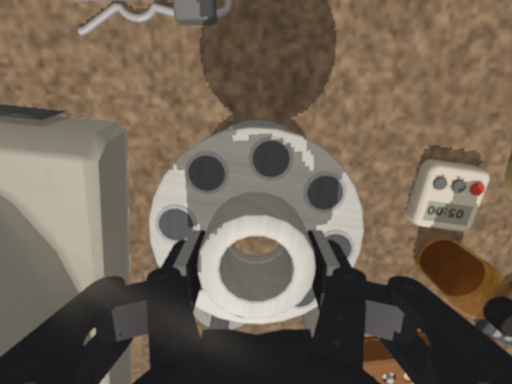

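Run:
```python
from fit import *
t=np.array([*(S+[0.4,0.4]),132.])
env.line_to(t,speed=80);env.dwell(.2);print(env.current_ee_pos())
for z in (112,95,80,66,59):
    t[2]=z;env.line_to(t,speed=80);F=env.current_contact_force();print(z,np.round(env.current_ee_pos(),1),np.round(F,1),env.current_time_s())
    if F[2]>20: break
```

```text
[597.86080387 209.58486773 132.14916032]
112 [597.5 209.4 111.1] [-0.3 -0.9 -3.3] 10.25
95 [597.5 209.5  94.2] [ 0.4 -0.3 -2.7] 10.6083
80 [597.4 209.4  79.1] [ 0.3 -0.4 -3.5] 10.9417
66 [597.4 209.4  65.2] [ 0.5 -0.5 -2.6] 11.2667
59 [597.6 209.5  58.5] [ 0.1 -0.1 -3. ] 11.5167
```

Run:
```python
from fit import *
t=np.array([*(S+[0.4,0.4]),132.])
for z in (57.5,56.5,55.5,54.5):
    t[2]=z;env.line_to(t,speed=30);F=env.current_contact_force();print(z,np.round(env.current_ee_pos(),1),np.round(F,1),env.current_time_s())
    if F[2]>3: break
env.command_gripper(80);env.dwell(.1);print(env.current_ee_pos(),env.current_contact_force())
t[2]=175;env.line_to(t,speed=250)
env.move_to([470,165,190],Rd(180))
env.dwell(.1);c=snap('wrist','w6');print(env.current_time_s())
P=cloud(snap('top','top6')).reshape(-1,3)
n=(np.hypot(*(P[:,:2]-S).T)<70)&(P[:,2]>30)
h=n&(abs(P[:,2]-84)<4);d=n&(abs(P[:,2]-50)<4)
for m in(h,d):print(m.sum(),np.median(P[m],0),cv2.minEnclosingCircle(P[m][:,:2].astype(np.float32)))
```

```text
57.5 [597.8 209.5  57.6] [-0.5 -0.4 -3.8] 11.7667
56.5 [597.9 209.6  56.7] [ 1.7  0.4 -1.7] 12.0167
55.5 [598.2 209.7  56.6] [-2.3 -0.5  6.2] 12.2667
[597.78439036 209.5058723   55.41509785] [ 0.7542751  -0.76665099  0.40532638]
14.1333
211 [594.86410444 211.04640292  83.15973644] ((597.3255004882812, 209.90391540527344), 26.774290084838867)
984 [600.41456202 217.85841569  49.60594562] ((597.416015625, 210.07179260253906), 59.49958038330078)
```

View pics/w6.png

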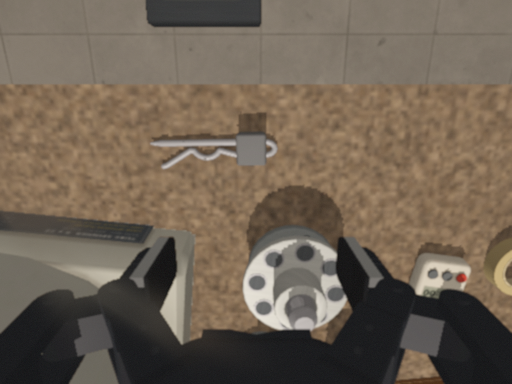

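View pics/top6.png

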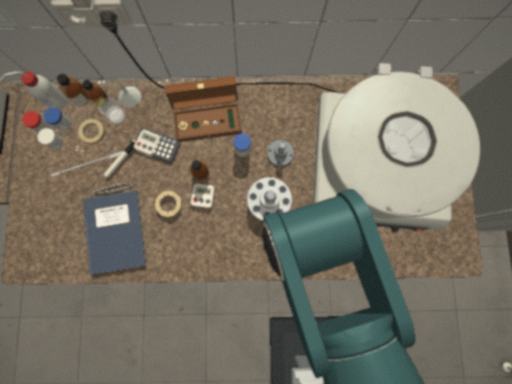

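Run:
```python
from fit import *
c=load('w6');P=cloud(c);Q=P.reshape(-1,3)
m=(Q[:,2]>2.5)&(Q[:,2]<12)&(Q[:,1]<140)&(Q[:,1]>30)&(Q[:,0]>430)&(Q[:,0]<448)
q=Q[m]
for k in range(4):
    a=np.polyfit(q[:,1],q[:,0],1); res=q[:,0]-np.polyval(a,q[:,1]); q=q[abs(res)<(8,6,4.5,4.5)[k]]
print(a,np.polyval(a,[160,130,50]),'tip y',q[:,1].min(),len(q),'yaw',np.degrees(np.arctan2(-1,-a[0])))
n=(Q[:,2]>21)&(abs(Q[:,0]-447)<25)&(abs(Q[:,1]-160)<25);print(cv2.minAreaRect(Q[n][:,:2].astype(np.float32)),Q[n].mean(0))
# spindle hole check
d=Q[:,:2]-S;r=np.hypot(*d.T);m=(r<40)&(Q[:,2]>103);print('spindle top',Q[m].mean(0),m.sum())
```

```text
[-1.73380343e-02  4.44180679e+02] [441.40659377 441.9267348  443.31377754] tip y 48.00756168383343 495 yaw -89.00670333416448
((447.34442138671875, 159.94126892089844), (32.8725471496582, 50.040191650390625), 0.38176944851875305) [455.95299726 159.50001386 256.22524861]
spindle top [593.58715542 208.66569043 105.91604987] 369
```

Run:
```python
from h import *
R=Rd(91);g=np.array([447.3,159.7])
env.move_to([*g,70],R)
env.line_to([*g,5],speed=130);env.dwell(.1);print(env.current_time_s(),env.current_ee_pos(),env.current_contact_force())
env.command_gripper(20,100);print(env.current_time_s(),env.current_opening(),env.current_ee_pos(),env.current_contact_force())
snap('wrist','w7')
env.line_to([*g,60],speed=150);env.dwell(.1);print(env.current_time_s(),env.current_opening(),env.current_ee_pos(),env.current_contact_force())
snap('wrist','w8')
```

```text
16.325 [447.91788014 159.88464866   6.06863281] [ 0.44808814  0.38599378 -0.60232708]
16.825 32.021754089711216 [447.70408141 159.81574874   5.7612299 ] [-2.13101905 -0.55147062  6.75191714]
17.4917 31.754915143815158 [446.68357221 159.52380305  58.65388677] [-0.58424535  0.5396977  -1.14198605]
```

View pics/w8.png

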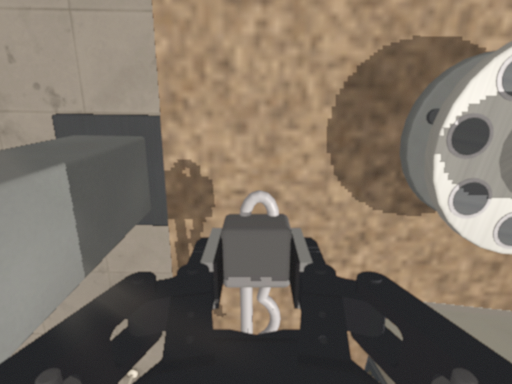

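Run:
```python
from fit import *
for t in('w7','w8'):
    c=load(t);P=cloud(c).reshape(-1,3);L=(P-c['p'])@c['R']  # tool coords
    m=(abs(L[:,0])<26)&(abs(L[:,1])<15)&(L[:,2]<-13)&(L[:,2]>-25);q=L[m]
    med=np.median(q[:,2]);q=q[abs(q[:,2]-med)<2]
    A=np.c_[q[:,:2],np.ones(len(q))];print(t,len(q),med,'plane',np.linalg.lstsq(A,q[:,2],rcond=None)[0],cv2.minAreaRect(q[:,:2].astype(np.float32)),q.min(0)[:2],q.max(0)[:2])
```

```text
w7 3615 -18.123064153701016 plane [ 9.46794853e-03 -1.60300414e-03 -1.81512733e+01] ((-0.08616256713867188, -0.009112358093261719), (31.656518936157227, 29.973873138427734), 0.04431620612740517) [-15.92123181 -14.99639549] [15.73857533 14.98223494]
w8 3616 -18.1055598100362 plane [ 9.88369551e-03 -1.51060576e-03 -1.81240959e+01] ((-0.3679780960083008, 0.0010776519775390625), (31.690017700195312, 29.99016571044922), 0.02450641058385372) [-16.21505816 -14.99544898] [15.47170391 14.99829812]
```

```bash
cat >> h.py <<'E'
def fr(hy):
    u=np.array([np.cos(np.radians(hy)),np.sin(np.radians(hy))]);return u,np.array([-u[1],u[0]])
def tcp(back,hy=HY,dy=0,z=92.9):
    u,y=fr(hy);g=S-(50+back)*u+(6+dy)*y
    return np.array([*(g-0.3*u),z])
E
python3 - <<'E'
from h import *
R=Rd(204)
env.move_to(tcp(97),R);env.dwell(.2);print(env.current_time_s(),tcp(97),env.current_ee_pos(),env.current_q())
c=snap('wrist','w9');snap('side','s9');snap('top','t9')
E
```

```text
19.475 [460.39433423 154.71896522  92.9       ] [460.35757791 154.71636435  92.83373028] [ 2.71696604e-01 -2.35016916e-01  2.00432198e+00 -1.23564277e-05
  1.37238876e+00 -1.71760272e+00]
```

View pics/w9.png

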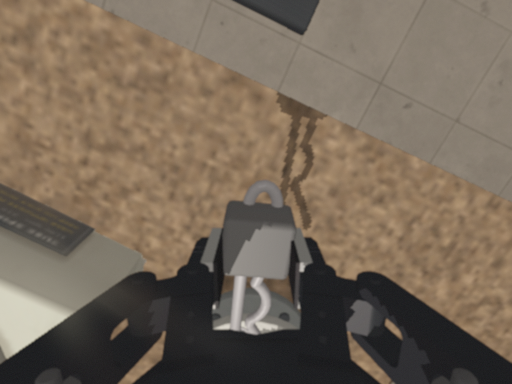

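View pics/s9.png

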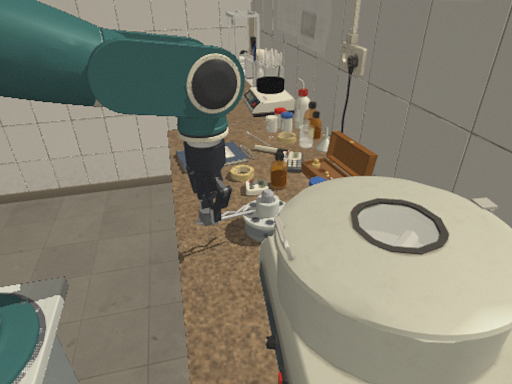

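Run:
```python
from h import *
u,y=fr(HY)
for b in (82,74,66,58,50,42):
    env.line_to(tcp(b),speed=70);F=np.array(env.current_contact_force());print(b,'along',(F[:2]@u).round(1),'lat',(F[:2]@y).round(1),'z',F[2].round(1),np.round(env.current_ee_pos()-tcp(b),1),env.current_time_s())
    if np.linalg.norm(F)>12: break
snap('side','s10');snap('top','t10')
c=snap('side','s10');cv2.imwrite('pics/s10c.png',cv2.resize(c['color'][160:260,180:320,::-1],None,fx=5,fy=5,interpolation=cv2.INTER_CUBIC))
```

```text
82 along -1.7 lat -0.6 z -1.2 [ 0.1  0.1 -0.2] 19.9917
74 along -0.6 lat -1.3 z -1.5 [ 0.1 -0.  -0.1] 20.2583
66 along -11.4 lat -11.6 z -3.2 [-1.  -1.7 -1.1] 20.525
```

View pics/s10c.png

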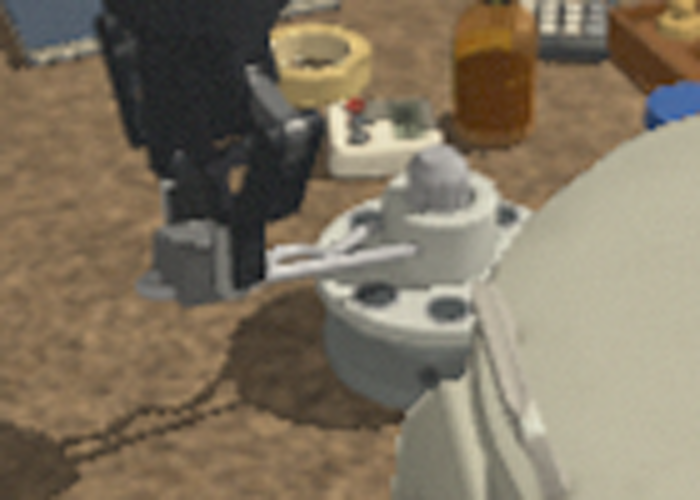

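Run:
```python
from h import *
c=load('s10');E=np.array(c['extrinsics']);F=f(c)
def pr(p):
    q=E[:3,:3]@p+E[:3,3];return np.array([c['cx']+F*q[0]/q[2],c['cy']+F*q[1]/q[2]])
u,y=fr(24);p=c['p'];g=p[:2]+.3*u;z=p[2]+6.1
print(p)
im=cv2.resize(c['color'][160:260,180:320,::-1],None,fx=5,fy=5,interpolation=cv2.INTER_CUBIC)
def dot(P,col):
    a=(pr(np.array(P))-[180,160]+.5)*5;cv2.circle(im,tuple(a.astype(int)),4,col,-1);print(a.round())
dot([*(g),z],(0,0,255))
for s in (-20,0,30,62): dot([*(g+50*u-6*y+s*u),z-8.5],(0,255,0))
for zz in (40,84,90.5,107): dot([*S,zz],(255,0,0))
cv2.imwrite('pics/s10d.png',im)
c=load('t10');cv2.imwrite('pics/t10c.png',cv2.resize(c['color'][160:260,220:340,::-1],None,fx=6,fy=6,interpolation=cv2.INTER_CUBIC))
```

```text
[487.04678509 164.94726837  91.69367421]
[217. 262.]
[284. 259.]
[321. 243.]
[375. 220.]
[431. 196.]
[439. 278.]
[439. 200.]
[439. 188.]
[440. 157.]
```

View pics/s10d.png

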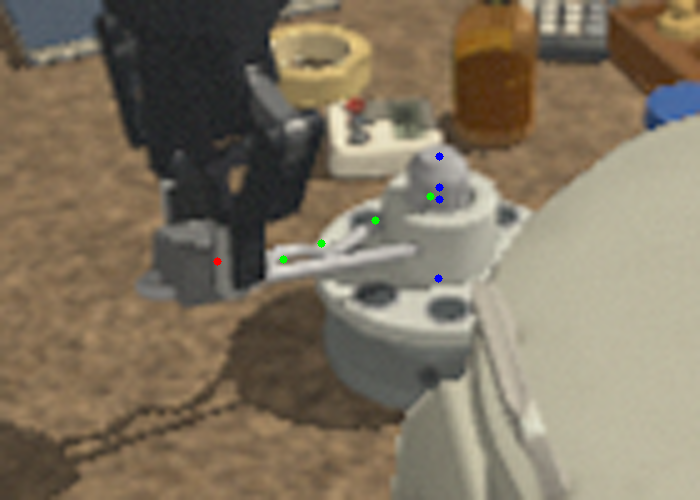

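View pics/t10c.png

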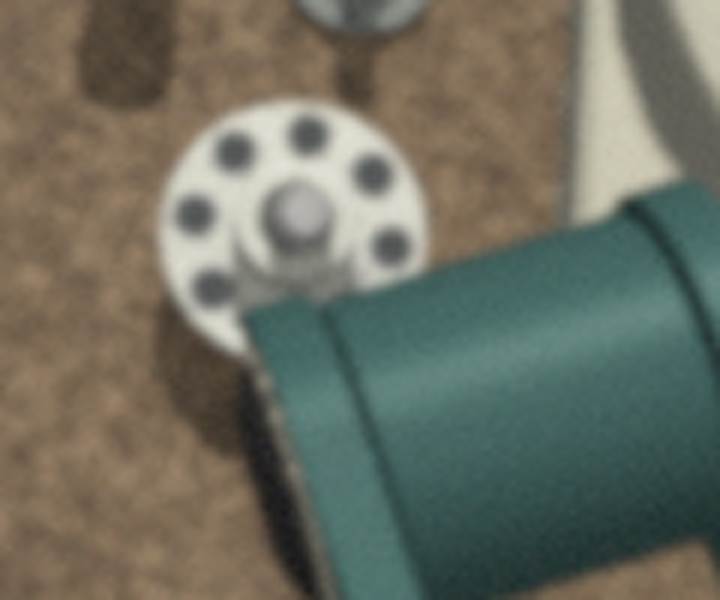

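Run:
```python
from fit import *
snap('wrist','w10')
for t in('w8','w9','w10'):
    c=load(t);P=cloud(c).reshape(-1,3);L=(P-c['p'])@c['R']
    m=(abs(L[:,0])<26)&(abs(L[:,1])<13)&(L[:,2]<-8)&(L[:,2]>-30);q=L[m]
    A=np.c_[q[:,:2],np.ones(len(q))];w=np.ones(len(q),bool)
    for k in range(5):
        s=np.linalg.lstsq(A[w],q[w,2],rcond=None)[0];w=abs(A@s-q[:,2])<1.5
    q=q[w];print(t,len(q),'plane',s,cv2.minAreaRect(q[:,:2].astype(np.float32)))
c=load('s9');im=cv2.resize(c['color'][160:260,180:320,::-1],None,fx=5,fy=5,interpolation=cv2.INTER_CUBIC);cv2.imwrite('pics/s9c.png',im)
print(env.current_time_s(),env.current_opening())
```

```text
w8 3069 plane [ 7.75451317e-03  1.19097041e-03 -1.81522081e+01] ((-0.1489543914794922, 0.0069637298583984375), (25.984758377075195, 31.225563049316406), 89.96373748779297)
w9 3014 plane [-1.06274045e-01  1.17314135e-02 -1.80275189e+01] ((5.198290824890137, 0.008174896240234375), (33.491294860839844, 25.952268600463867), 0.014506261795759201)
w10 2930 plane [ -0.15542061   0.03497284 -18.10173768] ((6.103187561035156, -0.0060939788818359375), (32.44202423095703, 26.00350570678711), 0.17909656465053558)
20.725 31.975810059759585
```

View pics/s9c.png

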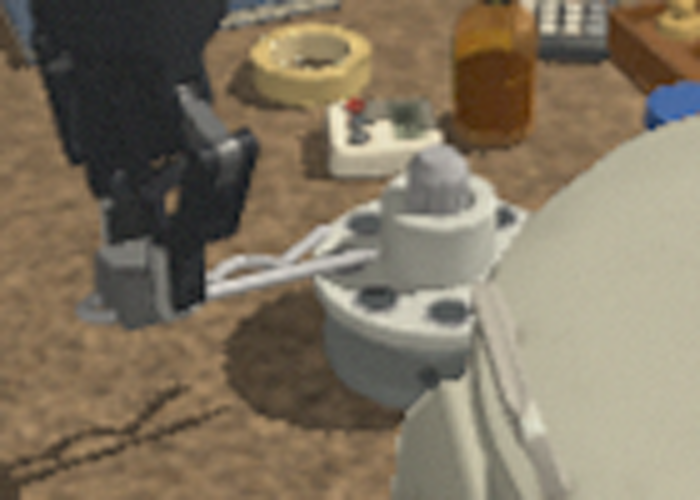

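View pics/w10.png

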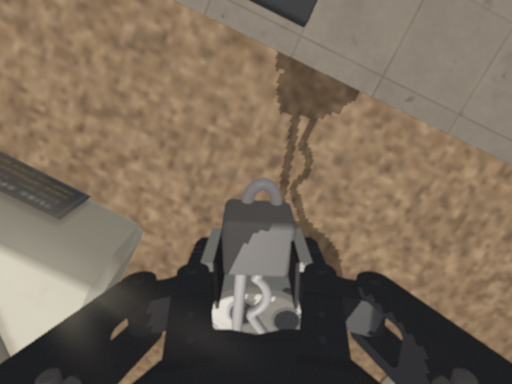

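Run:
```python
from fit import *
env.line_to(tcp(100),speed=80)
env.line_to(tcp(128,z=60),speed=120)
env.line_to(tcp(128,z=30),speed=120);print(env.current_time_s())
env.command_gripper(20,20)
for z in (22,15,10,6.5):
    env.line_to(tcp(128,z=z),speed=70);F=env.current_contact_force();print(z,np.round(F,1),np.round(env.current_ee_pos(),1),env.current_time_s())
    if F[2]>25: break
```

```text
22.2083
22 [-0.7  0.5 -0.6] [431.7 142.   21.5] 22.6917
15 [0.5 0.7 5.2] [432.6 142.3  15.2] 22.9417
10 [0.5 0.7 4.6] [432.7 142.3  10.5] 23.1917
6.5 [1.6 0.6 6.3] [432.9 142.3   7.2] 23.4417
```

Run:
```python
from fit import *
env.command_gripper(60)
env.line_to(tcp(132,z=50),speed=150);env.dwell(.1);print(env.current_time_s())
c=snap('wrist','w11')
P=cloud(c).reshape(-1,3);L=(P-c['p'])@c['R'];zt=P[:,2]
m=(abs(L[:,0])<40)&(abs(L[:,1])<24)&(abs(zt-24)<3);q=P[m]
A=np.c_[q[:,:2]-q[:,:2].mean(0),np.ones(len(q))];print('plane',np.linalg.lstsq(A,q[:,2],rcond=None)[0])
print(len(q),cv2.minAreaRect(q[:,:2].astype(np.float32)),'tool',cv2.minAreaRect(L[m][:,:2].astype(np.float32)),c['p'])
```

```text
24.3667
plane [1.40264559e-02 6.53050530e-03 2.37234699e+01]
2506 ((426.8945007324219, 139.15220642089844), (31.265600204467773, 33.64689254760742), 24.648252487182617) tool ((1.4921894073486328, -0.6614780426025391), (33.646705627441406, 31.264867782592773), 89.35077667236328) [428.01701526 140.37125972  49.06162014]
```

View pics/w11.png

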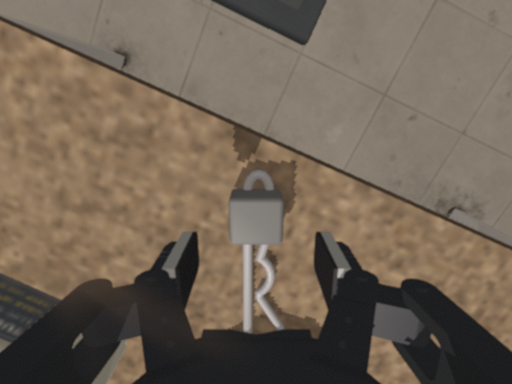

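Run:
```python
from fit import *
for t in('w8','w11','w9'):
    c=load(t);P=cloud(c).reshape(-1,3);L=(P-c['p'])@c['R'];col=c['color'].reshape(-1,3)
    m=(abs(L[:,0])<14)&(abs(L[:,1])>17)&(abs(L[:,1])<50)&(L[:,2]>-60)&(L[:,2]<8);q=L[m]
    print(t,len(q),np.percentile(q[:,2],[50,90,99,100]).round(1),np.abs(q[q[:,2]>np.percentile(q[:,2],90)][:,1]).mean(),q[:,0].min(),q[:,0].max())
```

```text
w8 9894 [-54.3 -27.6  -8.7  -0.2] 23.098777636542557 -13.248310524567579 13.863865776473004
w11 8454 [-48.8 -18.6  -8.   -4. ] 32.459856399256516 -12.558852382508043 13.97983539958621
w9 9864 [-54.3 -27.9  -9.1  -3. ] 23.27486639696982 -12.581973451180673 13.986578482154432
```

Run:
```python
from fit import *
R=Rd(204.6);g=np.array([427.0,139.2])
env.move_to([*g,40],R);env.dwell(.1);print(env.current_ee_pos())
env.line_to([*g,6],speed=120);env.line_to([*g,0.6],speed=40);env.dwell(.15);print(env.current_ee_pos(),env.current_contact_force())
env.command_gripper(20,110);print(env.current_time_s(),env.current_opening(),env.current_ee_pos(),env.current_contact_force())
env.line_to([*g,50],speed=80);env.dwell(.1)
c=snap('wrist','w12')
P=cloud(c).reshape(-1,3);L=(P-c['p'])@c['R']
m=(abs(L[:,0])<26)&(abs(L[:,1])<13)&(L[:,2]<-12)&(L[:,2]>-34);q=L[m]
A=np.c_[q[:,:2],np.ones(len(q))];w=abs(q[:,2]-np.median(q[:,2]))<3
for k in range(5):
    s=np.linalg.lstsq(A[w],q[w,2],rcond=None)[0];w=abs(A@s-q[:,2])<1.5
print(len(q),'plane',s,cv2.minAreaRect(q[w][:,:2].astype(np.float32)),env.current_ee_pos(),env.current_time_s())
```

```text
[426.92165071 139.1888477   39.85376647]
[427.13026606 139.23767657   0.87164279] [ 0.01724297  0.38978778 -0.02422721]
26.0 32.1314622045753 [427.32414993 139.28454945   1.18168123] [-2.90007312 -1.021239    7.86115596]
3825 plane [ 6.36363951e-03  2.31438006e-04 -2.26778359e+01] ((0.08401775360107422, -0.019188880920410156), (25.97170639038086, 31.7440242767334), 89.86783599853516) [426.69121664 139.10026224  49.39150697] 26.9167
```

```bash
cat >> h.py <<'E'
def plane(c):
    P=cloud(c).reshape(-1,3);L=(P-c['p'])@c['R']
    m=(abs(L[:,0])<26)&(abs(L[:,1])<13)&(L[:,2]<-12)&(L[:,2]>-34);q=L[m]
    A=np.c_[q[:,:2],np.ones(len(q))];w=abs(q[:,2]-np.median(q[:,2]))<3
    for k in range(5):
        s=np.linalg.lstsq(A[w],q[w,2],rcond=None)[0];w=abs(A@s-q[:,2])<1.5
    return s.round(3),cv2.minAreaRect(q[w][:,:2].astype(np.float32))
def sideviz(c,hy,dz,name):
    E=np.array(c['extrinsics']);F=f(c);u,y=fr(hy);g=c['p'][:2];z=c['p'][2]+dz
    im=cv2.resize(c['color'][160:260,180:320,::-1],None,fx=5,fy=5,interpolation=cv2.INTER_CUBIC)
    def dot(P,col):
        q=E[:3,:3]@np.array(P)+E[:3,3];a=(np.array([c['cx']+F*q[0]/q[2],c['cy']+F*q[1]/q[2]])-[180,160]+.5)*5
        cv2.circle(im,tuple(a.astype(int)),3,col,-1)
    for s in (-20,0,30,62): dot([*(g+50*u-6*y+s*u),z-8.5],(0,255,0))
    for zz in (84,90.5,107): dot([*S,zz],(255,0,0))
    cv2.imwrite(f'pics/{name}.png',im)
E
python3 - <<'E'
from h import *
hy=24.3
env.line_to(tcp(130,hy,z=88.2),speed=80)
env.move_to(tcp(97,hy,z=88.2),Rd(180+hy));env.dwell(.15)
print(env.current_time_s(),env.current_ee_pos()-tcp(97,hy,z=88.2))
print(plane(snap('wrist','w13')))
sideviz(snap('side','s13'),hy,10.8,'s13c')
E
```

```text
27.9583 [-0.65220758 -0.24135204 -0.54687104]
(array([ 6.0000e-03,  2.0000e-03, -2.2677e+01]), ((-0.05587959289550781, 0.0029773712158203125), (25.97738265991211, 31.638866424560547), 89.9043960571289))
```

View pics/s13c.png

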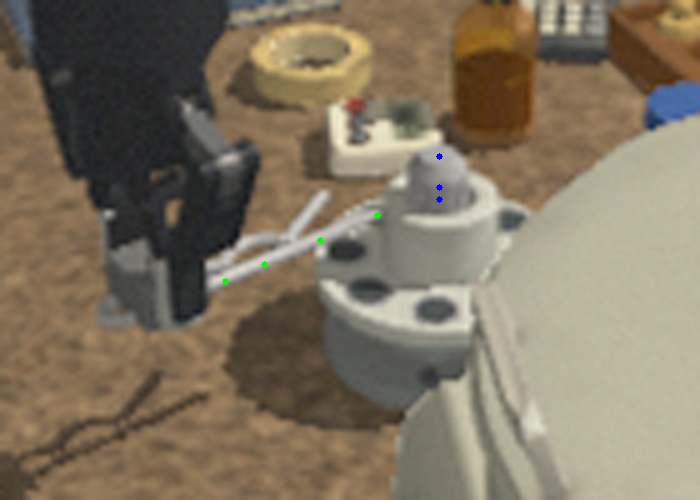

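Run:
```python
from h import *
hy=24.3;u,y=fr(hy)
for b in (82,74,66,58,50):
    t=tcp(b,hy,z=88.4);env.line_to(t,speed=60);F=np.array(env.current_contact_force());print(b,'along',(F[:2]@u).round(1),'lat',(F[:2]@y).round(1),'z',F[2].round(1),np.round(env.current_ee_pos()-t,1),env.current_time_s())
    if np.linalg.norm(F)>10: break
print(plane(snap('wrist','w14')))
sideviz(snap('side','s14'),hy,10.8,'s14c')
```

```text
82 along 0.2 lat -0.7 z -0.8 [ 0.2  0.1 -0.1] 28.4583
74 along 0.7 lat -0.4 z 0.1 [ 0.2  0.1 -0. ] 28.7417
66 along 0.2 lat 0.8 z -1.5 [ 0.2  0.1 -0. ] 29.025
58 along 0.0 lat 0.8 z -1.5 [ 0.2  0.1 -0. ] 29.3083
50 along 0.0 lat -0.1 z -1.0 [ 0.2  0.1 -0.1] 29.5917
(array([ 7.000e-03, -2.000e-03, -2.266e+01]), ((-0.03369140625, -0.015328407287597656), (25.97747802734375, 31.74093246459961), 89.97493743896484))
```

View pics/s14c.png

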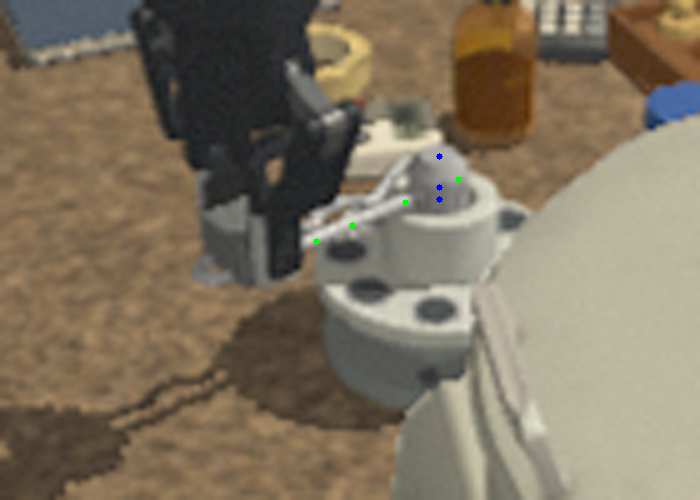

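The straight leg has entered the hole with no side force. I'll push on over the nose, logging the force at each step.

Run:
```python
from h import *
hy=24.3;u,y=fr(hy)
for b in (38,30,24,19,15,12,9,6,4,2,0):
    t=tcp(b,hy,z=88.4);env.line_to(t,speed=50);F=np.array(env.current_contact_force());print(b,'along',(F[:2]@u).round(1),'lat',(F[:2]@y).round(1),'z',F[2].round(1),np.round(env.current_ee_pos()-t,1),round(env.current_time_s(),2))
    if np.linalg.norm(F)>30: break
print(plane(snap('wrist','w15')))
sideviz(snap('side','s15'),hy,10.8,'s15c')
```

```text
38 along -0.3 lat 0.6 z -1.5 [ 0.1  0.2 -0.2] 30.08
30 along -1.2 lat 2.9 z -1.1 [-0.   0.2 -0.2] 30.39
24 along -0.4 lat 5.2 z -1.2 [-0.   0.2 -0. ] 30.66
19 along 0.5 lat 5.1 z -1.1 [0.1 0.2 0.1] 30.91
15 along 0.5 lat 5.7 z 0.4 [0.1 0.3 0.2] 31.16
12 along 2.1 lat 5.4 z -1.2 [0.2 0.3 0.2] 31.41
9 along 3.2 lat 3.7 z -2.1 [0.4 0.3 0.4] 31.66
6 along 3.1 lat 3.0 z -1.0 [0.6 0.2 0.4] 31.91
4 along 3.9 lat 2.3 z -0.1 [0.5 0.1 0.2] 32.16
2 along 2.9 lat 2.7 z -0.6 [ 0.2 -0.   0. ] 32.41
0 along -1.9 lat 4.4 z -0.1 [-0.4 -0.1 -0.4] 32.66
(array([ 5.0000e-03, -2.0000e-03, -2.2666e+01]), ((-0.05825519561767578, -0.0020017623901367188), (31.66946792602539, 25.99009132385254), 0.0005430119927041233))
```

View pics/s15c.png

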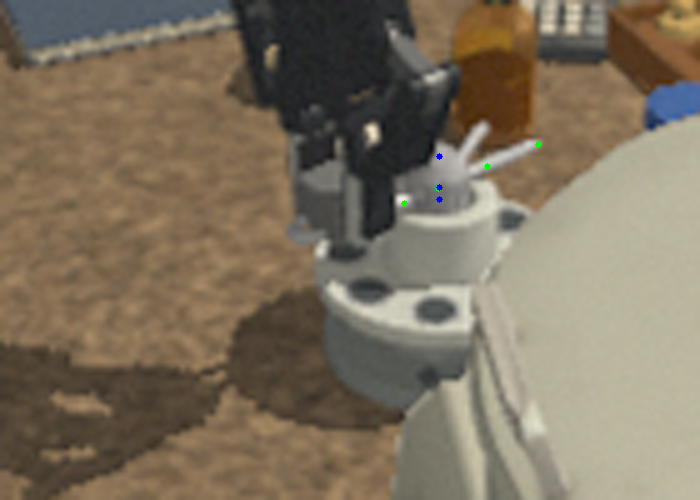

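View pics/w15.png

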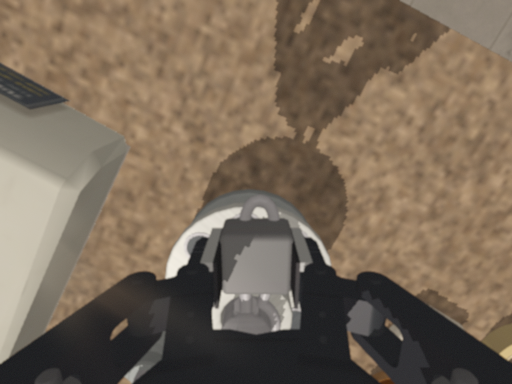

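Run:
```python
from h import *
hy=24.3;u,y=fr(hy)
t=tcp(0.7,hy,z=88.4);env.line_to(t,speed=30);F=np.array(env.current_contact_force());print(F@[*u,0],F@[*y,0])
env.command_gripper(60);env.dwell(.1);print(env.current_contact_force())
t[2]=190;env.line_to(t,speed=200)
env.move_to([*(S-170*u),230],Rd(180+hy));env.dwell(.3);print(env.current_time_s(),env.current_contact_force())
c=snap('wrist','w16');cv2.imwrite('pics/w16b.png',cv2.resize(cv2.rotate(c['color'][:,:,::-1],cv2.ROTATE_180),(800,600),interpolation=cv2.INTER_CUBIC))
sideviz(snap('side','s16'),hy,10.8,'s16c');snap('top','t16')
```

```text
-1.3821276386553303 2.6879789555834397
[ 0.70813532 -0.21893694 -0.16226427]
35.0167 [-0.08711315  0.21057741  0.23702507]
```

View pics/w16b.png

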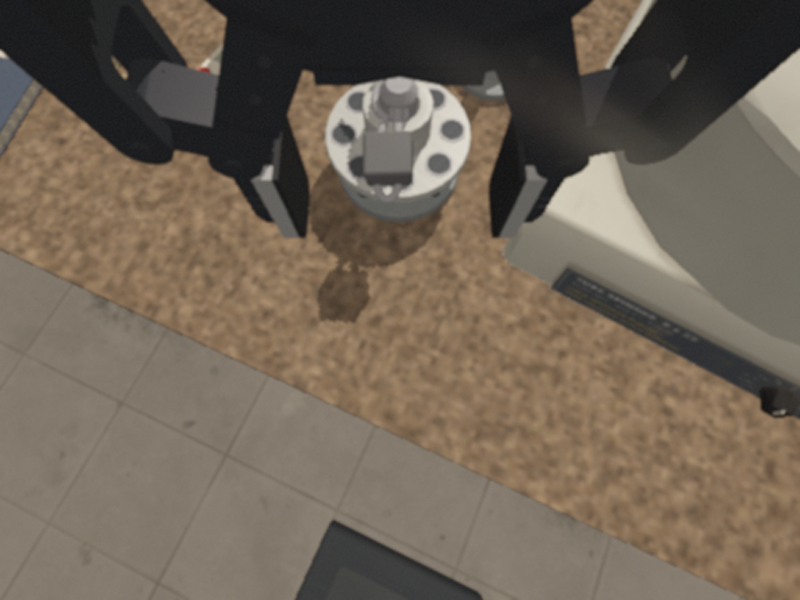

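View pics/s16c.png

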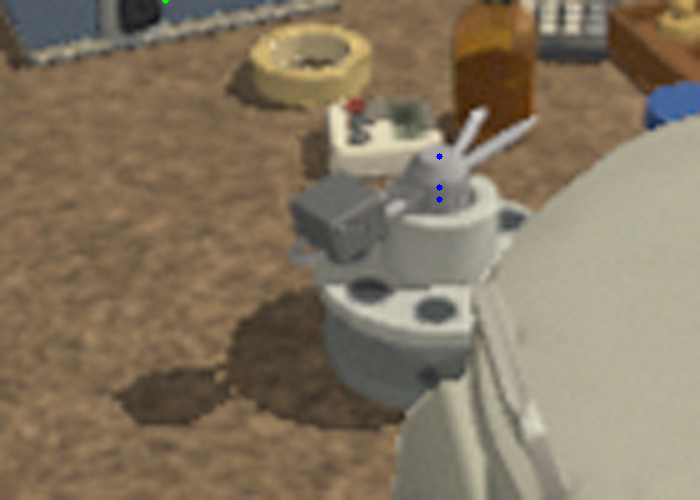

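View pics/t16.png

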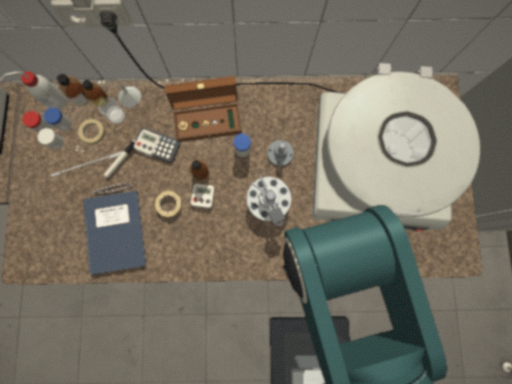

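Run:
```python
from h import *
hy=24.3;u,y=fr(hy)
env.move_to([*(S+20*u+95*y),195],Rd(180+hy));env.dwell(.2);print(env.current_time_s())
c=snap('wrist','w17');cv2.imwrite('pics/w17b.png',cv2.resize(cv2.rotate(c['color'][:,:,::-1],cv2.ROTATE_180),(800,600),interpolation=cv2.INTER_CUBIC))
P=cloud(c).reshape(-1,3);d=P[:,:2]-S;a=d@u;b=d@y;ok=(P[:,2]>60)&(P[:,2]<125)
for nm,s in (('blk',(a<-30)&(a>-80)&(abs(b)<40)),('legs',(a>16)&(a<75)&(abs(b)<50))):
    m=ok&s;q=np.c_[a[m],b[m],P[m,2]];print(nm,m.sum(),q.mean(0).round(1),q.min(0).round(1),q.max(0).round(1))
h=(np.hypot(*d.T)<62)&(abs(P[:,2]-50)<4);print('disc z',np.median(P[h,2]));q=P[h];A=np.c_[q[:,:2]-S,np.ones(len(q))];print(np.linalg.lstsq(A,q[:,2],rcond=None)[0])
```

```text
36.2333
blk 2395 [-52.9   9.7  98.8] [-78.3  -9.3  75.7] [-30.2  25.1 106.8]
legs 949 [30.8  7.8 95.4] [ 16.  -20.9  62.7] [ 60.3  30.2 104.8]
disc z 50.245794340004664
[ 9.56438431e-04 -1.60565092e-03  5.02744262e+01]
```

View pics/w17b.png

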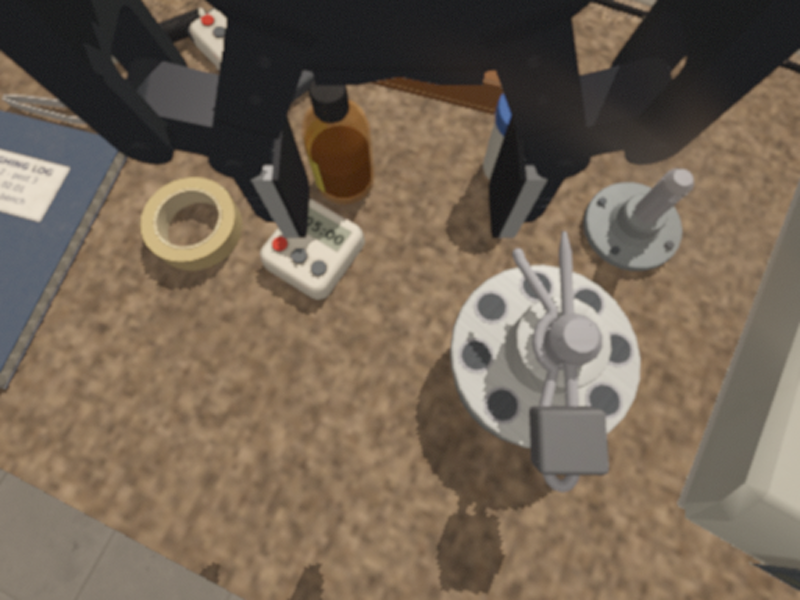

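```bash
python3 -c "
from cell import env
print(env.hand_in(),env.current_time_s())"
```

```text
the job is handed in; nothing more can be done
the job is handed in; nothing more can be done
```

The wheel is on the larger stand's spindle, locked by the clip, and I handed the job in at about 36 s of the 51 s limit.

- **Wheel:** it sits fully down on the shoulder and level. The disc's top measured 50.2 mm against the expected 50, with a tilt of about 0.1°.
- **Clip:** the first try failed. I gripped the clip too high, so it slipped and pitched in the jaws on the swing to the spindle. Its tip then met the wheel or stand with about 16 N and seems to have turned the wheel a little. I laid it back on the worktop, gripped it lower and tried again.
- **Insertion:** the second try met no side load as the leg went into the hole. The pull along the leg then rose to about 4 N and reversed at home, as expected when the sprung leg snaps round.
- **Final pictures:** the straight leg is through the hole, its tip about 60 mm past the spindle axis, so it is home to within about 2 mm. The hump is round the spindle. The block has sagged a little onto the hub side, which the task allows.
- **Surroundings:** the jar, bottle, timer and tape roll look unmoved. The gripper is clear of everything and the contact force read about zero after letting go. I could not read the clip's spring angle directly, so that rests on the pictures and the force trace.

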